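Post the used sippy cup through the wash-up bin's sprung flap

ROBOT

A 6-joint arm with a two-finger parallel gripper is mounted at the origin on the work surface. World frame = base frame: x ahead of the robot, y to its left, z up, the work surface at z = 0. Lengths are in m, angles in rad, forces in N, time in s.
With the tool pointing down it reaches from about 0.275 to 0.975 m from the base axis. Payload 8.4 kg.
Tool frame: the origin (TCP) lies at the very end of the fingers, on their centre line; the grasp point (between the pads) lies 19 mm behind it; z points along the fingers, x is the direction in which the jaws open and shut, and the axes are right-handed (so a half turn about z gives the same grasp; the last joint's range is limited). The gripper opens to 92 mm and grips with 3 to 60 N. Pads are 20 mm wide; open, the fingers measure 128 mm over their backs; the gripper's body (75 mm by 189 mm) begins 69 mm behind the grasp point.
Start: joints at [-1.269, 0.353, 1.633, -0, 1.155, -0.002], TCP at [0.187, -0.596, 0.184] pointing down, gripper open.
Joint ranges: [-2.63, 2.63], [-0.92, 2.1], [0.06, 2.66], [-1.3, 4.44], [0, 2.69], [-3.02, 3.02]. Speed limits (rad/s): [2.22, 2.22, 2.79, 3.14, 3.14, 3.14].

INTERFACE

Orientations are given as a unit quaternion [w, x, y, z].
In Python, from plant import * gives the robot as it stands. The module is installed in compiled form; this text tells all that it offers.
- The arm moves only by the tool step_arm, never from a script. Its argument "plan" is a list of rows, each an object with "jaw": the opening, from 0 (shut) to 1 (fully open); "slide": the shift along the tool's x, y, z each as a share of 0.05 m, from -1 to 1, a list of three; "angular": the turn, a rotation vector about the tool's x, y, z each as a share of 0.12 rad, from -1 to 1, a list of three. In form: [{"jaw": jaw, "slide": [dx, dy, dz], "angular": [rx, ry, rz]}, ...]. A call has exactly 10 rows; each row shifts and turns the pose as measured when the row begins, along the tool's axes as they then stand; what a row does not reach is not made up. A row lasts 1/10 s, in which the tool goes at most 50 mm and 8.59 degrees, less where a joint would pass 70% of its speed; a pose out of reach is approached as far as the arm can. A call with a number of a shift or a turn outside -1 to 1 is refused whole. A call with a gripper value outside its range is refused whole. The fingers move at their own pace and stop on an object; "squeeze" is the grip in N (left out, the last holds). Time passes only in rows, so rows that do not move let the fingers close, or fill a call up. It gives the time, the measured TCP pose, the force and the opening at its end, in the units of the state.
- get_state(): the state, without advancing time (a new reading comes with each control period).
- get_image(name): name is "scene" or "top" or "wrist"; returns a dict with "frame" (480x640x3 uint8, blue, green, red), "fx", "fy", "cx", "cy" (pixels), "R" (3x3) and "t" (3): a world point X has camera coordinates R X + t. Camera axes: x right, y down, z forward; pixel columns grow to the right and rows downward; lengths in m; the calibration is good to about 2 mm. A picture is of the moment at which its call begins. There is no depth.
- finish_job(): hands the job in, once; it reports no verdict.
The state is a dict: "time": time; "joint_pos": joint angles; "joint_velocities": joint speeds; "joint_torque": joint torques, N m; "eef_pos": TCP position; "orientation": TCP orientation; "ft_force": force on the tool from outside, world axes, zero at the start; "ft_torque": the same for the moment, N m; "opening": finger opening in m.
Only numpy, scipy, OpenCV 4.12 (cv2) and the standard library are available. Lean on these libraries where they do the work, as an engineer would, in place of code of your own. Each camera call takes 0.05 s, during which the arm holds its last target.

TASK

Take the used sippy cup, the one with the drinking spout on top, out of the open drawer and push it down through the sprung flap in the lid of the grey wash-up bin, base first, until it drops right inside. Push it in by hand rather than dropping it from above the lid, and leave the open beaker and the flat-lidded snack pot where they stand.

Things in the scene. Friction and masses are not known exactly. Their poses are not given: they have to be found in the camera images.
- sippy_cup: Sippy cup: orange round body, white lid, small spout upright in the middle of the top. 62 mm diameter, straight side from 4 to 100 mm height; lid tapers to a flat 52 mm across at 108 mm; spout 24 by 16 mm, top at 120 mm. 115 to 170 g, rigid. Origin: centre of its underside, z along its axis. Starts upright in the open drawer; more than 40 mm free towards and away from the robot, above 65 mm over the drawer floor.
- bin: Grey bin fixed to the work surface, 170 by 170 mm, 200 mm high (lid's top), walls, floor and lid 6 mm. Origin: centre of its underside, on the work surface. Square 86 mm opening in the lid's middle, shut by two white leaves level with the lid, each 41 mm long, hinged on the opening's edges at bin x = -43 and +43 mm. Springs (0.03 N m per rad each) hold them level; they swing freely down and also up.
- flap (a point): Centre of the flap's opening, at the lid's top; z up. Merely stood on the leaves the cup stays up. Pushed down (under 15 N) it spreads them, and they then press lightly on its sides; let go with its base 55 mm or more below the lid's top, it slides through by its own weight and falls to the bin's floor, and the leaves spring back. Should it hang, shut fingers can push it down by the spout.
- beaker: Open beaker, not to be moved: orange, no lid, 62 mm diameter at the rim, 85 mm high. Origin: centre of its underside. Upright in the drawer, which is the pulled-out top drawer of a low white cabinet: floor 90 mm above the work surface, 300 by 460 mm inside, walls 60 mm high above its floor; the cabinet beyond it is 165 mm high.
- snack_pot: Snack pot, not to be moved: orange with a flat white screw lid, no spout, 65 mm diameter, 91 mm high. Origin: centre of its underside. Starts upright in the same drawer as the cup and the beaker, at least 30 mm from either.
Things that resemble listed ones, but are neither listed nor needed, are in the scene too. What is shaped like the sippy_cup but purple or yellow is not meant.

How it is judged:
By the outcome, as a careful person would: the job done as asked, in the order asked, and still so for the second after the job is handed in, with the robot touching nothing.
It also fails if it takes over 42 s, if anything falls off the work surface, if the arm or the gripper's body presses on something with over 40 N, if the wrist force passes 120 N, or if a joint passes its speed limit or range.

## Working session

There is one attempt and no reset: what is moved stays moved. The work goes in short steps, Python scripts to look and compute and a tool call to move; the robot and the scene stay as the last step left them, time stands still between calls to the robot, and variables do not carry over. Pictures are saved under pics/ and viewed, and the job is handed in when it is done.

Besides the shell and the picture viewer there is one more tool, called after "Emit:" by a JSON object that holds its "fn" and its "kwargs", one argument or row to a line. step_arm: Moves the arm, as the interface text tells. Shift numbers are shares of 0.05 m and turn numbers shares of 0.12 rad, none past 1 either way. Its arguments: {"type":"object","properties":{"plan":{"type":"array","items":{"type":"object","properties":{"jaw":{"type":"number"},"slide":{"type":"array","items":{"type":"number","minimum":-1,"maximum":1}},"angular":{"type":"array","items":{"type":"number","minimum":-1,"maximum":1}}}}},"squeeze":{"type":"number"}},"required":["plan"]}

```bash
mkdir -p pics; python3 - <<'E'
from plant import *
import cv2,pickle
s=get_state();print(s)
d={}
for n in("scene","top","wrist"):
    im=get_image(n);d[n]=im;cv2.imwrite(f"pics/{n}0.png",im["frame"]);print(n,im["fx"],im["cx"],im["R"],im["t"])
pickle.dump(d,open("d0.pkl","wb"))
E
```

```text
{'time': 0.0, 'joint_pos': array([-1.26941332e+00,  3.53660966e-01,  1.63413697e+00, -1.58760679e-05,
        1.15522986e+00, -2.37892849e-03]), 'joint_velocities': array([ 1.07787694e-03,  8.72692406e-04, -3.01005143e-05, -9.09585821e-04,
        1.48929676e-03,  1.14467964e-03]), 'joint_torque': array([-1.43810566e-04, -5.93841505e+01, -3.34215260e+01,  6.97495323e-02,
        2.35172507e-02, -1.24423773e-04]), 'eef_pos': array([ 0.18678689, -0.59585229,  0.18325453]), 'orientation': array([-4.20322828e-04,  8.05952071e-01, -5.91980359e-01, -5.81625364e-04]), 'ft_force': array([-0.09623917, -0.41852384, -0.14123941]), 'ft_torque': array([ 0.04264523,  0.0019887 , -0.04154483]), 'opening': 0.09177014873494574}
scene 522.4334418517335 325.21991787669975 [[ 0.13472654  0.99076352  0.0153754 ]
 [ 0.77490157 -0.09567699 -0.62479874]
 [-0.61755672  0.0960914  -0.78063444]] [-0.03942956 -0.33318817  1.62267449]
top 510.530444153906 321.16696608367766 [[-0.0068029  -0.99979496 -0.01907263]
 [-0.99129009  0.00925114 -0.1313711 ]
 [ 0.13152061  0.0180128  -0.99114977]] [0.00232455 0.53216819 1.28680876]
wrist 396.9103757819198 319.3134045766455 [[ 2.97649603e-01 -9.54674930e-01 -7.01989822e-04]
 [-9.18530697e-01 -2.86580776e-01  2.72346869e-01]
 [-2.60203905e-01 -8.04191382e-02 -9.62198883e-01]] [-0.62422849 -0.03005278  0.39029276]
```

View pics/scene0.png

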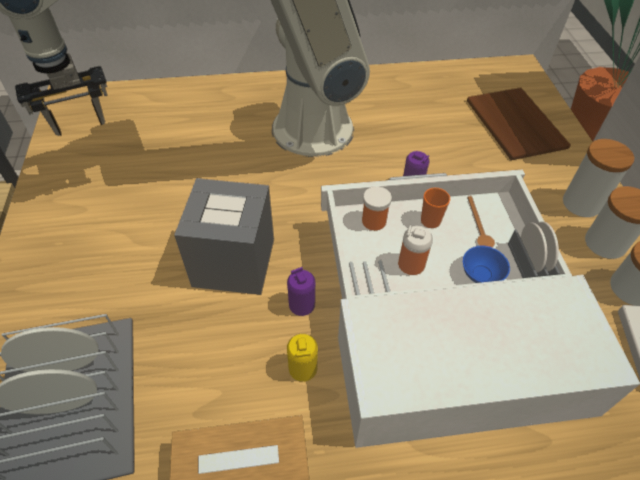

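View pics/top0.png

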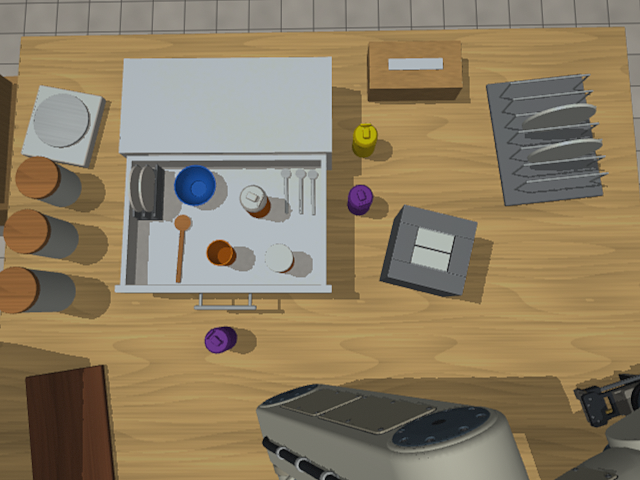

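The scene picture shows the sippy cup at (416,250), pot (376,208), beaker (434,208) and bin lid (224,210). In the top view they are at (255,200), (280,258), (221,252) and (433,250). I'll enlarge these areas next.

```bash
python3 - <<'E'
import cv2
t=cv2.imread("pics/top0.png");s=cv2.imread("pics/scene0.png")
z=lambda im,x,y,w,h,k:cv2.resize(im[y:y+h,x:x+w],None,fx=k,fy=k,interpolation=cv2.INTER_CUBIC)
cv2.imwrite("pics/tc.png",z(t,195,165,120,120,5))
cv2.imwrite("pics/tb.png",z(t,370,195,120,110,6))
cv2.imwrite("pics/sc.png",z(s,345,170,120,110,6))
cv2.imwrite("pics/sb.png",z(s,170,170,120,100,6))
E
```

```text
(no output)
```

View pics/tc.png

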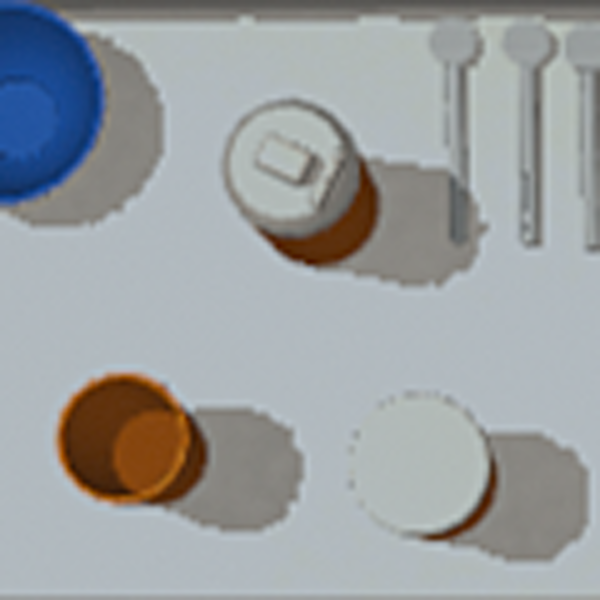

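View pics/tb.png

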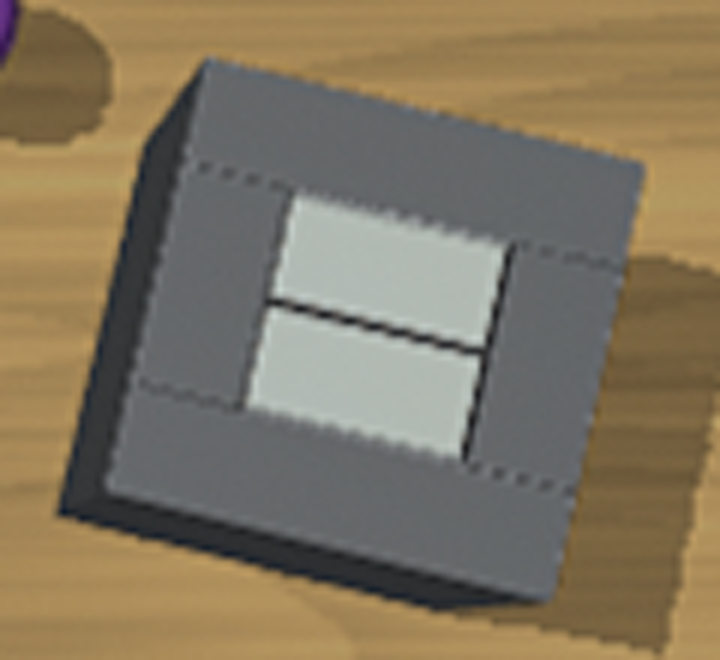

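View pics/sc.png

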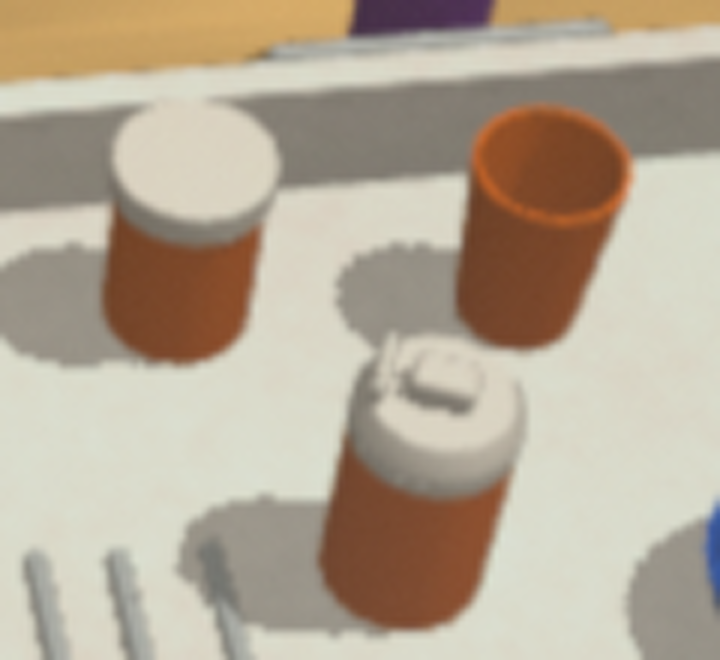

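View pics/sb.png

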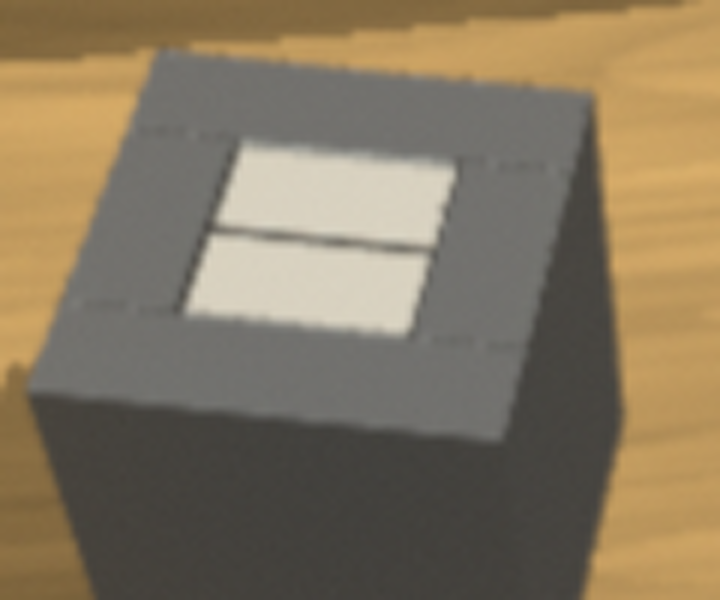

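```bash
cat > h.py <<'E'
import numpy as np,pickle
def ray(im,u,v):
    R=np.array(im["R"]);t=np.array(im["t"])
    return -R.T@t, R.T@np.array([(u-im["cx"])/im["fx"],(v-im["cy"])/im["fy"],1])
def atz(im,u,v,z):
    c,d=ray(im,u,v);return c+d*(z-c[2])/d[2]
def proj(im,X):
    p=np.array(im["R"])@X+np.array(im["t"]);return im["fx"]*p[0]/p[2]+im["cx"],im["fy"]*p[1]/p[2]+im["cy"]
def tri(a,b):
    (c1,d1),(c2,d2)=a,b
    k=np.linalg.lstsq(np.c_[d1,-d2],c2-c1,rcond=None)[0]
    p,q=c1+k[0]*d1,c2+k[1]*d2
    return (p+q)/2,np.linalg.norm(p-q)
E
python3 - <<'E'
from h import *
np.set_printoptions(precision=4,suppress=True)
d=pickle.load(open("d0.pkl","rb"));T,S=d["top"],d["scene"]
f=lambda p,k,o:((p[0]+.5)/k-.5+o[0],(p[1]+.5)/k-.5+o[1])
tc=lambda *p:f(p,5,(195,165));tb=lambda *p:f(p,6,(370,195));sc=lambda *p:f(p,6,(345,170));sb=lambda *p:f(p,6,(170,170))
print("spout top",atz(T,*tc(284,157),.21),"scene",atz(S,*sc(447,372),.21),tri(ray(T,*tc(284,157)),ray(S,*sc(447,372))))
print("lid edge ring T",atz(T,*tc(291,168),.19))
print("pot",atz(T,*tc(421,464),.181),atz(S,*sc(196,160),.181))
print("beaker",atz(T,*tc(124,438),.175),atz(S,*sc(551,166),.175))
for im,g,cs,fl in((T,tb,[(210,60),(645,162),(550,602),(105,492)],[(295,193),(510,242),(465,460),(245,408)]),(S,sb,[(160,48),(595,93),(503,440),(32,388)],[(238,140),(458,163),(412,337),(183,315)])):
    c=np.array([atz(im,*g(*p),.2) for p in cs]);q=np.array([atz(im,*g(*p),.2) for p in fl])
    print(c,c.mean(0),q.mean(0));
    for i in range(4):
        e=c[(i+1)%4]-c[i];print(np.linalg.norm(e),np.degrees(np.arctan2(e[1],e[0])), np.linalg.norm(q[(i+1)%4]-q[i]))
    print([c[i]-c[(i+2)%4] for i in(0,1)])
E
```

```text
spout top [0.6068 0.1529 0.21  ] scene [0.6065 0.1533 0.21  ] (array([0.6067, 0.1531, 0.2103]), np.float64(0.0003669822173145555))
lid edge ring T [0.6059 0.1528 0.19  ]
pot [0.4688 0.0929 0.181 ] [0.47   0.0937 0.181 ]
beaker [0.4826 0.2312 0.175 ] [0.4842 0.231  0.175 ]
[[ 0.5852 -0.1954  0.2   ]
 [ 0.5444 -0.3576  0.2   ]
 [ 0.3799 -0.315   0.2   ]
 [ 0.4219 -0.1518  0.2   ]] [ 0.4828 -0.2549  0.2   ] [ 0.4834 -0.2555  0.2   ]
0.16729717028918525 -104.12133220336295 0.08221209317986101
0.16987188432887648 165.46532684827258 0.08416217951237986
0.16853003722557952 75.59784098047204 0.08351423821861596
0.16905928733337858 -14.953829715916953 0.08378918594054148
[array([0.2053, 0.1196, 0.    ]), array([ 0.1225, -0.2059,  0.    ])]
[[ 0.3793 -0.3144  0.2   ]
 [ 0.4232 -0.1508  0.2   ]
 [ 0.5862 -0.1937  0.2   ]
 [ 0.5429 -0.3557  0.2   ]] [ 0.4829 -0.2536  0.2   ] [ 0.484  -0.2539  0.2   ]
0.1694354634306085 74.98176648846847 0.08382335094881842
0.16853793765774844 -14.747095779163523 0.08480406196121629
0.16773384778559428 -104.96052307569978 0.08305089875268389
0.1687235097476079 165.83050612713146 0.08611259996680481
[array([-0.2069, -0.1207,  0.    ]), array([-0.1197,  0.205 ,  0.    ])]
```

Emit:
{"fn": "step_arm", "kwargs": {
  "plan": [
    {"jaw": 1,"slide": [0,0,-1],"angular": [0,0,0]},
    {"jaw": 1,"slide": [0,0,-1],"angular": [0,0,0]},
    {"jaw": 1,"slide": [0,0,-1],"angular": [0,0,0]},
    {"jaw": 1,"slide": [-0.04,-1,0],"angular": [0,0,-0.66]},
    {"jaw": 1,"slide": [-0.04,-1,0],"angular": [0,0,-0.66]},
    {"jaw": 1,"slide": [-0.04,-1,0],"angular": [0,0,-0.66]},
    {"jaw": 1,"slide": [-0.04,-1,0],"angular": [0,0,-0.66]},
    {"jaw": 1,"slide": [-0.04,-1,0],"angular": [0,0,-0.66]},
    {"jaw": 1,"slide": [-0.04,-1,0],"angular": [0,0,-0.66]},
    {"jaw": 1,"slide": [-0.04,-1,0],"angular": [0,0,-0.66]}
  ]
}}

```text
time: 1.15
eef_pos: [0.4744, -0.4063, 0.3366]
orientation: [-0.002, 0.939, -0.344, -0.002]
ft_force: [1.1, -0.2, -0.5]
opening: 0.0918
```

Emit:
{"fn": "step_arm", "kwargs": {
  "plan": [
    {"jaw": 1,"slide": [-0.04,-1,0],"angular": [0,0,-0.66]},
    {"jaw": 1,"slide": [-0.04,-1,0],"angular": [0,0,-0.66]},
    {"jaw": 1,"slide": [-0.04,-1,0],"angular": [0,0,-0.66]},
    {"jaw": 1,"slide": [-0.04,-1,0],"angular": [0,0,-0.66]},
    {"jaw": 1,"slide": [-0.04,-1,0],"angular": [0,0,-0.66]},
    {"jaw": 1,"slide": [-0.04,-1,0],"angular": [0,0,-0.66]},
    {"jaw": 1,"slide": [-0.04,-1,0],"angular": [0,0,-0.66]},
    {"jaw": 1,"slide": [-0.04,-1,0],"angular": [0,0,-0.66]},
    {"jaw": 1,"slide": [-0.04,-1,0],"angular": [0,0,-0.66]},
    {"jaw": 1,"slide": [-0.04,-1,0],"angular": [0,0,-0.66]}
  ]
}}

```text
time: 2.15
eef_pos: [0.6141, 0.0593, 0.3342]
orientation: [-0.003, 0.998, 0.062, -0.003]
ft_force: [0.9, -0.1, 0.6]
opening: 0.0916
```

```bash
cat >> h.py <<'E'
def need(st,X,yawdeg):
    from scipy.spatial.transform import Rotation as Ro
    q=np.array(st["orientation"]);R=Ro.from_quat(q,scalar_first=True)
    d=R.inv().apply(np.array(X)-st["eef_pos"])
    y=np.radians(yawdeg);T=Ro.from_matrix(np.array([[np.cos(y),np.sin(y),0],[np.sin(y),-np.cos(y),0],[0,0,-1]]))
    print("t",st["time"],"pos",st["eef_pos"],"F",st["ft_force"],"open",st["opening"])
    print("tool yaw deg",np.degrees(np.arctan2(*R.as_matrix()[[1,0],0])),"tool z",R.as_matrix()[:,2])
    print("slide units",d/.05,"ang units",(R.inv()*T).as_rotvec()/.12)
E
python3 - <<'E'
from plant import *
from h import *
np.set_printoptions(precision=3,suppress=True)
need(get_state(),[.6067,.153,.162],12)
E
```

```text
t 2.15 pos [0.614 0.059 0.334] F [ 0.927 -0.109  0.551] open 0.09156598299356462
tool yaw deg 7.0582274613047105 tool z [-0.006  0.006 -1.   ]
slide units [ 0.101 -1.856  3.455] ang units [-0.054  0.042 -0.719]
```

Emit:
{"fn": "step_arm", "kwargs": {
  "plan": [
    {"jaw": 1,"slide": [0.05,-0.93,0],"angular": [-0.03,0.02,-0.36]},
    {"jaw": 1,"slide": [0.01,-0.93,0],"angular": [-0.03,0.02,-0.36]},
    {"jaw": 1,"slide": [0,0,0.5],"angular": [0,0,0]},
    {"jaw": 1,"slide": [0,0,0.5],"angular": [0,0,0]},
    {"jaw": 1,"slide": [0,0,0.3],"angular": [0,0,0]},
    {"jaw": 1,"slide": [0,0,0],"angular": [0,0,0]},
    {"jaw": 1,"slide": [0,0,0],"angular": [0,0,0]},
    {"jaw": 1,"slide": [0,0,0],"angular": [0,0,0]},
    {"jaw": 1,"slide": [0,0,0],"angular": [0,0,0]},
    {"jaw": 1,"slide": [0,0,0],"angular": [0,0,0]}
  ]
}}

```text
time: 3.15
eef_pos: [0.6016, 0.1639, 0.2689]
orientation: [-0.001, 0.994, 0.112, 0.001]
ft_force: [-0.0, 0.2, 0.5]
opening: 0.0919
```

```bash
python3 - <<'E'
from plant import *
from h import *
import cv2
np.set_printoptions(precision=3,suppress=True)
s=get_state()
need(s,[.6067,.153,.162],12)
w=get_image("wrist");cv2.imwrite("pics/w1.png",w["frame"]);print(proj(w,np.array([.6067,.153,.21])),proj(w,np.array([.6067,.153,.09])))
E
```

```text
t 3.15 pos [0.602 0.164 0.269] F [-0.023  0.194  0.48 ] open 0.09192921411515746
tool yaw deg 12.898786018591958 tool z [ 0.001  0.001 -1.   ]
slide units [0.047 0.238 2.138] ang units [-0.009 -0.011  0.131]
(np.float64(323.60893025830575), np.float64(264.55016000125397)) (np.float64(322.22005659529964), np.float64(224.91881458895327))
```

View pics/w1.png

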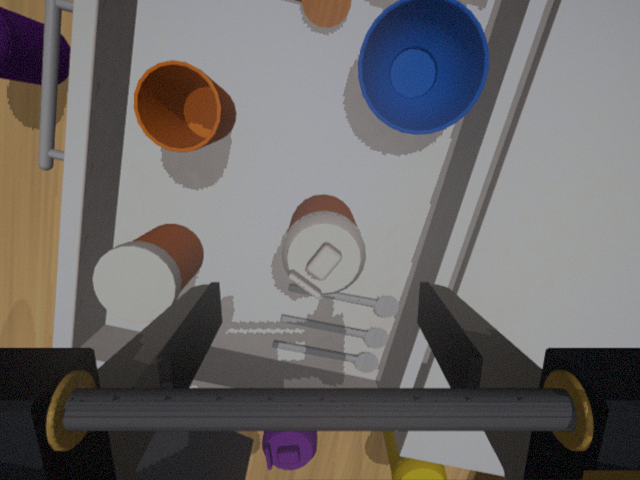

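The spout shows at (324,261), against a prediction of (323.6,264.5), so the fix is good to about 1 mm. I'll correct sideways and then descend.

Emit:
{"fn": "step_arm", "kwargs": {
  "plan": [
    {"jaw": 1,"slide": [0.05,0.24,0],"angular": [0,0,0]},
    {"jaw": 1,"slide": [0,0,0],"angular": [0,0,0]},
    {"jaw": 1,"slide": [0,0,0.5],"angular": [0,0,0]},
    {"jaw": 1,"slide": [0,0,0.5],"angular": [0,0,0]},
    {"jaw": 1,"slide": [0,0,0.4],"angular": [0,0,0]},
    {"jaw": 1,"slide": [0,0,0.2],"angular": [0,0,0]},
    {"jaw": 1,"slide": [0,0,0.1],"angular": [0,0,0]},
    {"jaw": 1,"slide": [0,0,0],"angular": [0,0,0]},
    {"jaw": 1,"slide": [0,0,0],"angular": [0,0,0]},
    {"jaw": 1,"slide": [0,0,0],"angular": [0,0,0]}
  ]
}}

```text
time: 4.2
eef_pos: [0.6113, 0.1505, 0.1858]
orientation: [-0.001, 0.994, 0.111, 0.004]
ft_force: [0.6, -0.3, 0.9]
opening: 0.0916
```

```bash
python3 - <<'E'
from plant import *
from h import *
np.set_printoptions(precision=3,suppress=True)
need(get_state(),[.6067,.153,.162],12.9)
E
```

```text
t 4.2 pos [0.611 0.15  0.186] F [ 0.578 -0.26   0.922] open 0.09157037303757615
tool yaw deg 12.739031160840957 tool z [ 0.009  0.003 -1.   ]
slide units [-0.082 -0.069  0.476] ang units [-0.009 -0.076 -0.023]
```

Emit:
{"fn": "step_arm", "kwargs": {
  "plan": [
    {"jaw": 1,"slide": [-0.08,-0.07,0.1],"angular": [0,-0.07,0]},
    {"jaw": 1,"slide": [0,0,0.2],"angular": [0,0,0]},
    {"jaw": 1,"slide": [0,0,0.17],"angular": [0,0,0]},
    {"jaw": 1,"slide": [0,0,0],"angular": [0,0,0]},
    {"jaw": 1,"slide": [0,0,0],"angular": [0,0,0]},
    {"jaw": 0.55,"slide": [0,0,0],"angular": [0,0,0]},
    {"jaw": 0.55,"slide": [0,0,0],"angular": [0,0,0]},
    {"jaw": 0.55,"slide": [0,0,0],"angular": [0,0,0]},
    {"jaw": 0.55,"slide": [0,0,0],"angular": [0,0,0]},
    {"jaw": 0.55,"slide": [0,0,0],"angular": [0,0,0]}
  ],
  "squeeze": 25
}}

```text
time: 5.2
eef_pos: [0.6072, 0.1537, 0.162]
orientation: [-0.001, 0.994, 0.111, 0.001]
ft_force: [-0.5, 0.0, -1.2]
opening: 0.056
```

```bash
python3 - <<'E'
from plant import *
from h import *
np.set_printoptions(precision=3,suppress=True)
need(get_state(),[.6067,.153,.162],12.9)
E
```

```text
t 5.2 pos [0.607 0.154 0.162] F [-0.546  0.039 -1.23 ] open 0.056043456475544366
tool yaw deg 12.75762110331868 tool z [ 0.002  0.002 -1.   ]
slide units [-0.012  0.011 -0.001] ang units [-0.01  -0.022 -0.021]
```

Opening is 56 mm where I expected 62 mm, so I'll look before lifting.

```bash
python3 - <<'E'
from plant import *
from h import *
import cv2
w=get_image("wrist");cv2.imwrite("pics/w2.png",w["frame"])
w=get_image("scene");cv2.imwrite("pics/s2.png",cv2.resize(w["frame"][130:300,320:520],None,fx=3.5,fy=3.5,interpolation=cv2.INTER_CUBIC))
print(get_state()["opening"])
E
```

```text
0.05600490029702434
```

View pics/w2.png

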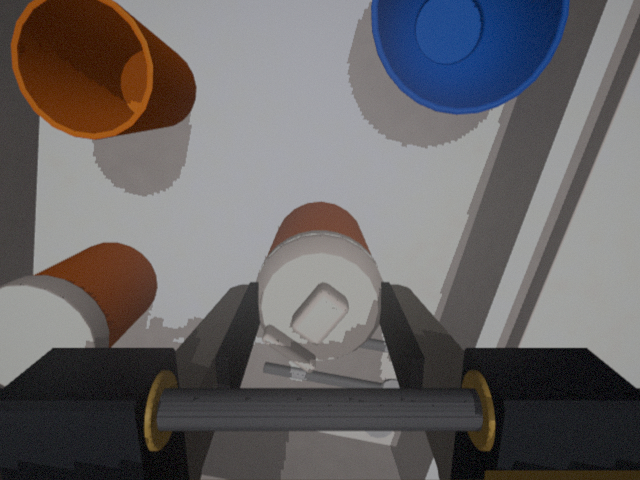

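View pics/s2.png

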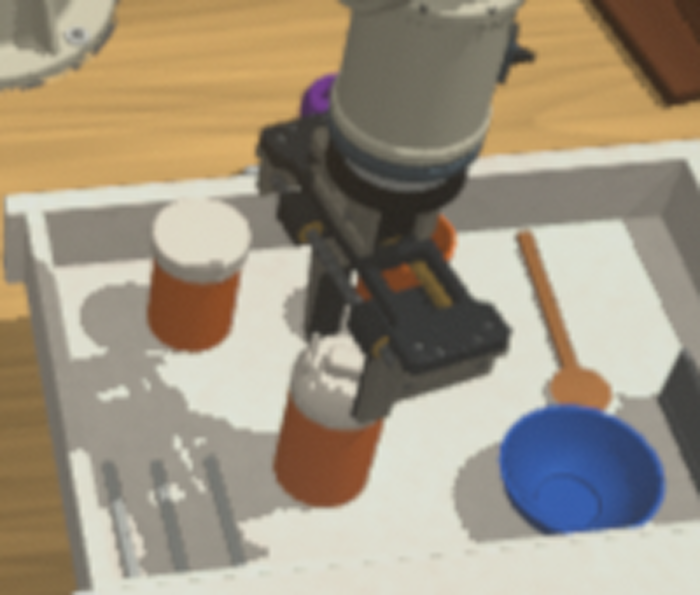

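```bash
python3 - <<'E'
from plant import *
from h import *
import cv2
np.set_printoptions(precision=3,suppress=True)
w=get_image("wrist");
cv2.imwrite("pics/w3.png",cv2.resize(w["frame"][190:390,220:420],None,fx=3,fy=3,interpolation=cv2.INTER_CUBIC))
print("TCP",proj(w,np.array([.607,.1537,.162])),"GP",proj(w,np.array([.607,.1537,.181])))
c=np.array([.6067,.153,0]);a=np.radians(12.8);u=np.array([np.cos(a),np.sin(a),0])
for z,r in((.09,.031),(.19,.031),(.198,.026),(.21,.0)):
    p=c+[0,0,z];print(z,proj(w,p),proj(w,p-r*u),proj(w,p+r*u))
for h in(.028,.031):
  for z in(.162,.181):
    p=np.array([.607,.1537,z]);print("pad",h,z,proj(w,p-h*u),proj(w,p+h*u))
s=get_image("scene")
for z in(.162,.181,.19): print("scene far pad",z,(np.array(proj(s,np.array([.607,.1537,z])+.031*u))-[320,130])*3.5)
E
```

```text
TCP (np.float64(320.27638414946955), np.float64(279.2479141986461)) GP (np.float64(320.43887013148685), np.float64(293.1442117110697))
0.09 (np.float64(319.22456621662417), np.float64(243.75552092057822)) (np.float64(275.67508376732883), np.float64(243.8756063176538)) (np.float64(362.7629826862736), np.float64(243.63546603735685))
0.19 (np.float64(319.57539704512493), np.float64(301.89406772162897)) (np.float64(253.52461983407878), np.float64(302.0874053379991)) (np.float64(385.6007221828862), np.float64(301.70080460617146))
0.198 (np.float64(319.6197971534894), np.float64(309.2519096454437)) (np.float64(261.83567994791315), np.float64(309.42229058600645)) (np.float64(377.3844336272404), np.float64(309.08158614532596))
0.21 (np.float64(319.6940710811532), np.float64(321.56034399266275)) (np.float64(319.6940710811532), np.float64(321.56034399266275)) (np.float64(319.6940710811532), np.float64(321.56034399266275))
pad 0.028 0.162 (np.float64(268.11791523023453), np.float64(279.39714100081216)) (np.float64(372.41898028648524), np.float64(279.0987328089429))
pad 0.028 0.181 (np.float64(263.38345238048487), np.float64(293.3097625667256)) (np.float64(377.4752952587085), np.float64(292.97871596403))
pad 0.031 0.162 (np.float64(262.52856610994064), np.float64(279.4131322810911)) (np.float64(378.0047458831404), np.float64(279.0827517812228))
pad 0.031 0.181 (np.float64(257.26924503618187), np.float64(293.3275034281092)) (np.float64(383.58521472734367), np.float64(292.96098754426043))
scene far pad 0.162 [358.42  442.602]
scene far pad 0.181 [363.477 423.895]
scene far pad 0.19 [365.921 414.858]
```

View pics/w3.png

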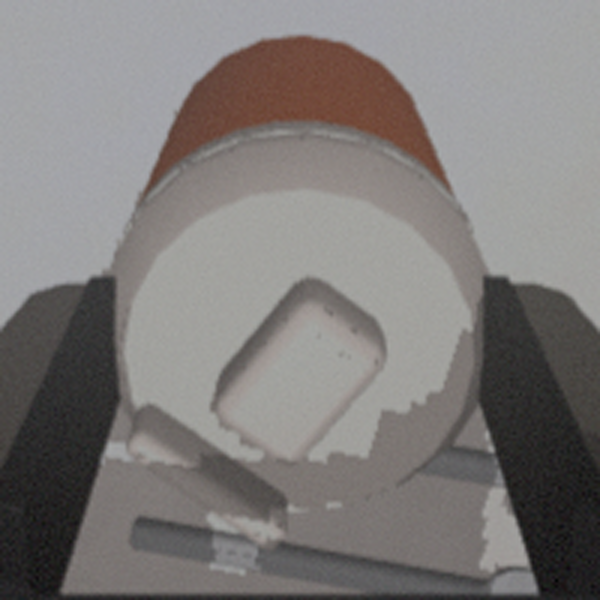

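The cup stands upright where computed: the base edge is at row ~202 against a prediction of 200. Both finger pads touch its sides at x≈258 and 382. I'll do a small test lift.

Emit:
{"fn": "step_arm", "kwargs": {
  "plan": [
    {"jaw": 0.5,"slide": [0,0,0],"angular": [0,0,0]},
    {"jaw": 0.5,"slide": [0,0,-0.2],"angular": [0,0,0]},
    {"jaw": 0.5,"slide": [0,0,-0.3],"angular": [0,0,0]},
    {"jaw": 0.5,"slide": [0,0,-0.3],"angular": [0,0,0]},
    {"jaw": 0.5,"slide": [0,0,-0.2],"angular": [0,0,0]},
    {"jaw": 0.5,"slide": [0,0,0],"angular": [0,0,0]},
    {"jaw": 0.5,"slide": [0,0,0],"angular": [0,0,0]},
    {"jaw": 0.5,"slide": [0,0,0],"angular": [0,0,0]},
    {"jaw": 0.5,"slide": [0,0,0],"angular": [0,0,0]},
    {"jaw": 0.5,"slide": [0,0,0],"angular": [0,0,0]}
  ],
  "squeeze": 30
}}

```text
time: 6.4
eef_pos: [0.6066, 0.1535, 0.2165]
orientation: [-0.001, 0.994, 0.111, 0.001]
ft_force: [0.5, -0.4, -2.1]
opening: 0.0557
```

```bash
python3 - <<'E'
from plant import *
from h import *
import cv2
np.set_printoptions(precision=3,suppress=True)
s=get_state();need(s,[.6067,.153,.34],12.9)
w=get_image("wrist")
cv2.imwrite("pics/w4.png",w["frame"])
E
```

```text
t 6.4 pos [0.607 0.153 0.217] F [ 0.515 -0.392 -2.057] open 0.05565696320125749
tool yaw deg 12.756783932424677 tool z [ 0.002  0.002 -1.   ]
slide units [ 0.005  0.007 -2.469] ang units [-0.01  -0.02  -0.021]
```

View pics/w4.png

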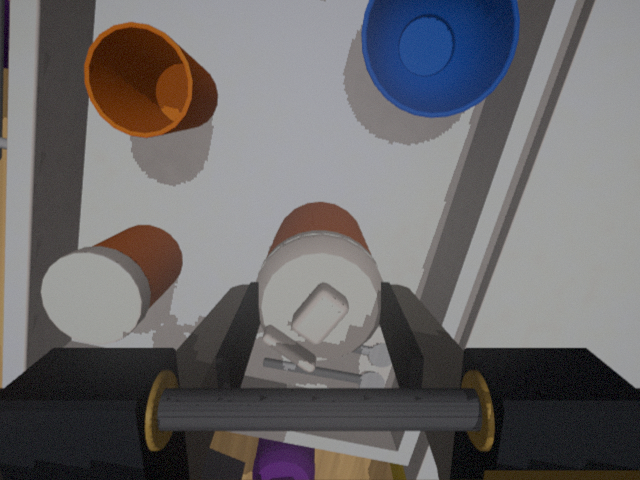

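The cup came up with the hand in the same relation (spout at (320,313)). Next I raise it and swing over to the bin.

Emit:
{"fn": "step_arm", "kwargs": {
  "plan": [
    {"jaw": 0.5,"slide": [0,0,-0.4],"angular": [0,0,0]},
    {"jaw": 0.5,"slide": [0,0,-0.7],"angular": [0,0,0]},
    {"jaw": 0.5,"slide": [0,0,-0.7],"angular": [0,0,0]},
    {"jaw": 0.5,"slide": [0,0,-0.7],"angular": [0,0,0]},
    {"jaw": 0.5,"slide": [0,0.2,-0.3],"angular": [0,0,0.1]},
    {"jaw": 0.5,"slide": [-0.1,0.5,0],"angular": [0,0,0.35]},
    {"jaw": 0.5,"slide": [-0.12,0.7,0],"angular": [0,0,0.48]},
    {"jaw": 0.5,"slide": [-0.12,0.7,0],"angular": [0,0,0.48]},
    {"jaw": 0.5,"slide": [-0.12,0.7,0],"angular": [0,0,0.48]},
    {"jaw": 0.5,"slide": [-0.12,0.7,0],"angular": [0,0,0.48]}
  ]
}}

```text
time: 7.45
eef_pos: [0.5951, -0.0246, 0.3575]
orientation: [-0.001, 0.999, -0.032, -0.002]
ft_force: [0.9, -1.2, -1.5]
opening: 0.0559
```

```bash
python3 - <<'E'
from plant import *
from h import *
np.set_printoptions(precision=3,suppress=True)
s=get_state();need(s,[.4832,-.2545,.31],-28)
E
```

```text
t 7.45 pos [ 0.595 -0.025  0.357] F [ 0.905 -1.227 -1.51 ] open 0.055926683107291875
tool yaw deg -3.6960609548899823 tool z [-0.005  0.001 -1.   ]
slide units [-1.931  4.734  0.955] ang units [0.001 0.042 3.535]
```

Emit:
{"fn": "step_arm", "kwargs": {
  "plan": [
    {"jaw": 0.5,"slide": [-0.13,0.72,0],"angular": [0,0.04,0.5]},
    {"jaw": 0.5,"slide": [-0.13,0.72,0],"angular": [0,0,0.5]},
    {"jaw": 0.5,"slide": [-0.13,0.72,0],"angular": [0,0,0.5]},
    {"jaw": 0.5,"slide": [-0.13,0.72,0],"angular": [0,0,0.5]},
    {"jaw": 0.5,"slide": [-0.13,0.72,0],"angular": [0,0,0.5]},
    {"jaw": 0.5,"slide": [-0.13,0.6,0],"angular": [0,0,0.5]},
    {"jaw": 0.5,"slide": [-0.1,0.4,0],"angular": [0,0,0.4]},
    {"jaw": 0.5,"slide": [0,0.1,0],"angular": [0,0,0]},
    {"jaw": 0.5,"slide": [0,0,0],"angular": [0,0,0]},
    {"jaw": 0.5,"slide": [0,0,0],"angular": [0,0,0]}
  ]
}}

```text
time: 8.45
eef_pos: [0.4906, -0.2522, 0.3539]
orientation: [-0.0, 0.97, -0.245, -0.002]
ft_force: [0.1, -0.2, -2.1]
opening: 0.0555
```

```bash
python3 - <<'E'
from plant import *
from h import *
np.set_printoptions(precision=3,suppress=True)
s=get_state();need(s,[.4835,-.2545,.285],-28)
E
```

```text
t 8.45 pos [ 0.491 -0.252  0.354] F [ 0.108 -0.235 -2.115] open 0.05551555142581886
tool yaw deg -28.31141407238171 tool z [-0.005  0.001 -1.   ]
slide units [-0.098  0.107  1.379] ang units [ 0.007  0.039 -0.045]
```

Next I go to about 13 mm above the lid and check the alignment.

Emit:
{"fn": "step_arm", "kwargs": {
  "plan": [
    {"jaw": 0.5,"slide": [-0.1,0.11,0],"angular": [0,0.04,-0.04]},
    {"jaw": 0.5,"slide": [0,0,0.3],"angular": [0,0,0]},
    {"jaw": 0.5,"slide": [0,0,0.4],"angular": [0,0,0]},
    {"jaw": 0.5,"slide": [0,0,0.3],"angular": [0,0,0]},
    {"jaw": 0.5,"slide": [0,0,0.1],"angular": [0,0,0]},
    {"jaw": 0.5,"slide": [0,0,0],"angular": [0,0,0]},
    {"jaw": 0.5,"slide": [0,0,0],"angular": [0,0,0]},
    {"jaw": 0.5,"slide": [0,0,0],"angular": [0,0,0]},
    {"jaw": 0.5,"slide": [0,0,0],"angular": [0,0,0]},
    {"jaw": 0.5,"slide": [0,0,0],"angular": [0,0,0]}
  ]
}}

```text
time: 9.45
eef_pos: [0.4864, -0.2507, 0.3003]
orientation: [0.001, 0.972, -0.236, 0.003]
ft_force: [-0.2, 0.6, -1.3]
opening: 0.0558
```

```bash
python3 - <<'E'
from plant import *
from h import *
import cv2
np.set_printoptions(precision=3,suppress=True)
s=get_state();need(s,[.4835,-.2545,.208],-28)
im=get_image("scene");cv2.imwrite("pics/s5.png",cv2.resize(im["frame"][110:310,150:310],None,fx=3,fy=3,interpolation=cv2.INTER_CUBIC))
p=s["eef_pos"]
w=get_image("wrist");cv2.imwrite("pics/w5.png",w["frame"])
for z in(p[2]-.072,p[2]+.048,):print("cup axis",[(np.array(proj(im,np.r_[p[:2],z]))-[150,110])*3,proj(w,np.r_[p[:2],z])])
print("flap",(np.array(proj(im,np.array([.4835,-.2545,.2])))-[150,110])*3,proj(w,np.array([.4835,-.2545,.2])))
E
```

```text
t 9.45 pos [ 0.486 -0.251  0.3  ] F [-0.157  0.567 -1.26 ] open 0.0557642020800893
tool yaw deg -27.281762519876146 tool z [ 0.005 -0.002 -1.   ]
slide units [-0.028  0.094  1.846] ang units [-0.001 -0.047  0.104]
cup axis [array([219.452, 272.833]), (np.float64(319.2828633127115), np.float64(242.44436380326758))]
cup axis [array([194.321, 148.767]), (np.float64(320.8961530504585), np.float64(319.6800252765237))]
flap [219.515 296.617] (np.float64(317.9923623966494), np.float64(238.4043605887465))
```

View pics/s5.png

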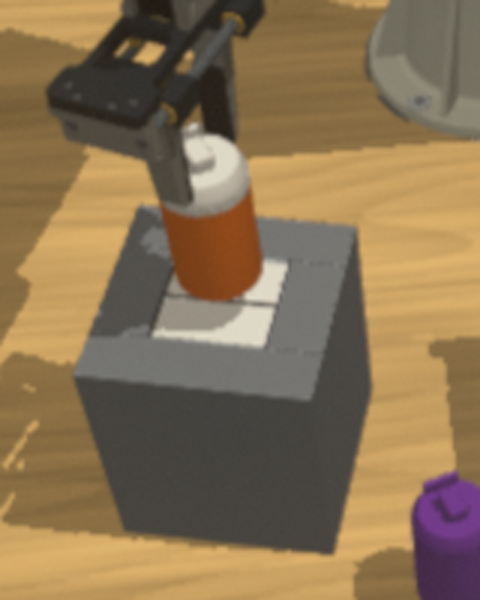

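View pics/w5.png

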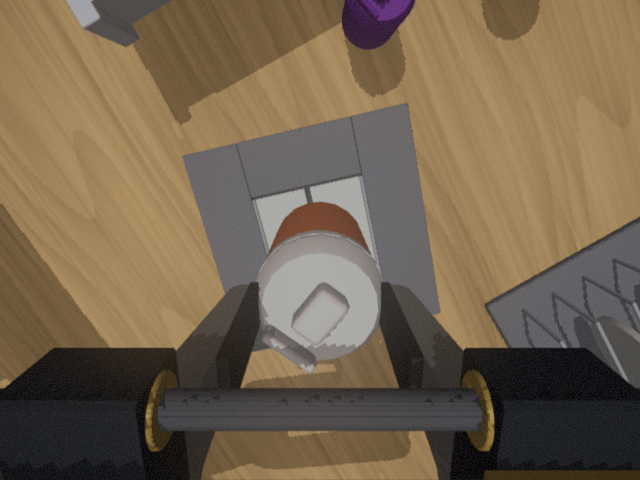

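The base bottom sits at about row 299 of the crop, over the leaves, and nothing has slipped. Alignment is off by about 5 mm in tool y; I'll correct that, then press down in stages.

Emit:
{"fn": "step_arm", "kwargs": {
  "plan": [
    {"jaw": 0.5,"slide": [-0.03,0.09,0],"angular": [0,-0.05,0.1]},
    {"jaw": 0.5,"slide": [0,0,0],"angular": [0,0,0]},
    {"jaw": 0.5,"slide": [0,0,0.2],"angular": [0,0,0]},
    {"jaw": 0.5,"slide": [0,0,0.2],"angular": [0,0,0]},
    {"jaw": 0.5,"slide": [0,0,0.2],"angular": [0,0,0]},
    {"jaw": 0.5,"slide": [0,0,0.2],"angular": [0,0,0]},
    {"jaw": 0.5,"slide": [0,0,0.2],"angular": [0,0,0]},
    {"jaw": 0.5,"slide": [0,0,0.1],"angular": [0,0,0]},
    {"jaw": 0.5,"slide": [0,0,0],"angular": [0,0,0]},
    {"jaw": 0.5,"slide": [0,0,0],"angular": [0,0,0]}
  ],
  "squeeze": 40
}}

```text
time: 10.55
eef_pos: [0.4827, -0.2546, 0.2398]
orientation: [-0.0, 0.97, -0.242, -0.0]
ft_force: [0.9, 0.2, 0.4]
opening: 0.0551
```

```bash
python3 - <<'E'
from plant import *
from h import *
np.set_printoptions(precision=3,suppress=True)
s=get_state();need(s,[.4835,-.2545,.208],-28)
E
```

```text
t 10.55 pos [ 0.483 -0.255  0.24 ] F [0.87  0.238 0.364] open 0.055072697322286764
tool yaw deg -28.050253886413007 tool z [-0.001  0.    -1.   ]
slide units [ 0.014 -0.009  0.637] ang units [-0.001  0.007 -0.007]
```

Emit:
{"fn": "step_arm", "kwargs": {
  "plan": [
    {"jaw": 0.5,"slide": [0,0,0.2],"angular": [0,0,0]},
    {"jaw": 0.5,"slide": [0,0,0.2],"angular": [0,0,0]},
    {"jaw": 0.5,"slide": [0,0,0.12],"angular": [0,0,0]},
    {"jaw": 0.5,"slide": [0,0,0.06],"angular": [0,0,0]},
    {"jaw": 0.5,"slide": [0,0,0],"angular": [0,0,0]},
    {"jaw": 0.5,"slide": [0,0,0],"angular": [0,0,0]},
    {"jaw": 0.5,"slide": [0,0,0],"angular": [0,0,0]},
    {"jaw": 0.5,"slide": [0,0,0],"angular": [0,0,0]},
    {"jaw": 0.5,"slide": [0,0,0],"angular": [0,0,0]},
    {"jaw": 0.5,"slide": [0,0,0],"angular": [0,0,0]}
  ]
}}

```text
time: 11.55
eef_pos: [0.4822, -0.2543, 0.2082]
orientation: [-0.0, 0.97, -0.242, -0.001]
ft_force: [0.1, -0.9, -2.3]
opening: 0.0551
```

```bash
python3 - <<'E'
from plant import *
from h import *
import cv2
np.set_printoptions(precision=3,suppress=True)
s=get_state();need(s,[.4835,-.2545,.208],-28)
w=get_image("wrist");cv2.imwrite("pics/w6.png",w["frame"])
im=get_image("scene");cv2.imwrite("pics/s6.png",cv2.resize(im["frame"][110:310,150:310],None,fx=3,fy=3,interpolation=cv2.INTER_CUBIC))
E
```

```text
t 11.55 pos [ 0.482 -0.254  0.208] F [ 0.144 -0.935 -2.296] open 0.05506351453697637
tool yaw deg -28.05060534514689 tool z [-0.002  0.001 -1.   ]
slide units [ 0.024 -0.009  0.004] ang units [-0.001  0.015 -0.007]
```

View pics/s6.png

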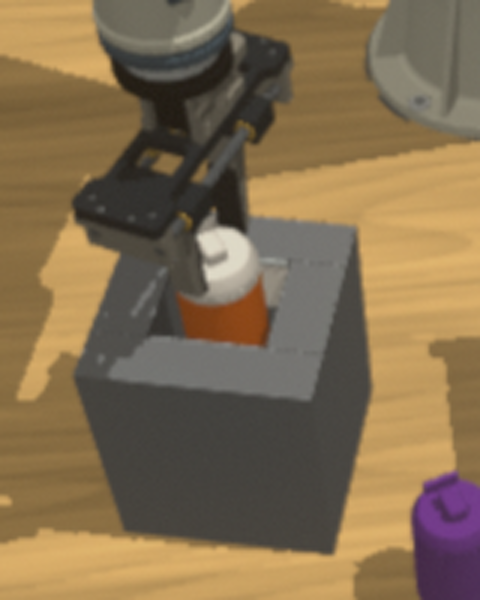

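View pics/w6.png

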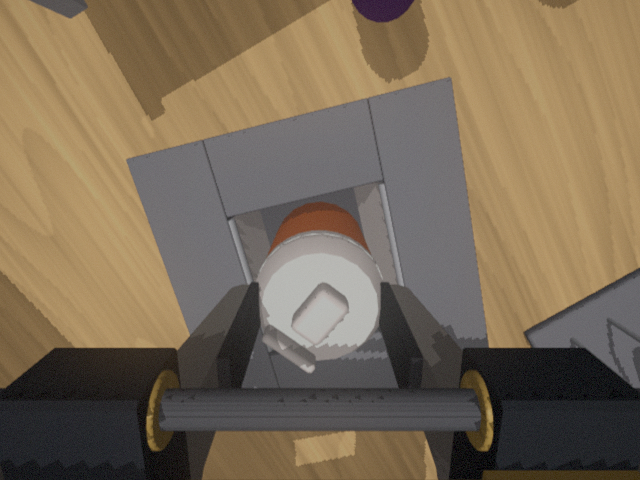

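Both leaves are pushed down beside the cup, and its base is about 64 mm below the lid. Releasing now.

Emit:
{"fn": "step_arm", "kwargs": {
  "plan": [
    {"jaw": 1,"slide": [0,0,0],"angular": [0,0,0]},
    {"jaw": 1,"slide": [0,0,0],"angular": [0,0,0]},
    {"jaw": 1,"slide": [0,0,0],"angular": [0,0,0]},
    {"jaw": 1,"slide": [0,0,0],"angular": [0,0,0]},
    {"jaw": 1,"slide": [0,0,0],"angular": [0,0,0]},
    {"jaw": 1,"slide": [0,0,0],"angular": [0,0,0]},
    {"jaw": 1,"slide": [0,0,0],"angular": [0,0,0]},
    {"jaw": 1,"slide": [0,0,0],"angular": [0,0,0]},
    {"jaw": 1,"slide": [0,0,0],"angular": [0,0,0]},
    {"jaw": 1,"slide": [0,0,0],"angular": [0,0,0]}
  ]
}}

```text
time: 12.65
eef_pos: [0.4831, -0.2548, 0.2094]
orientation: [0.0, 0.97, -0.242, 0.0]
ft_force: [-0.2, 1.2, 0.0]
opening: 0.0921
```

```bash
python3 - <<'E'
from plant import *
from h import *
import cv2
np.set_printoptions(precision=3,suppress=True)
s=get_state();need(s,[.4835,-.2545,.208],-28)
w=get_image("wrist");cv2.imwrite("pics/w7.png",w["frame"])
E
```

```text
t 12.65 pos [ 0.483 -0.255  0.209] F [-0.229  1.222  0.037] open 0.0921072259895085
tool yaw deg -28.048546062482355 tool z [ 0.001 -0.    -1.   ]
slide units [ 0.003 -0.009  0.029] ang units [-0.001 -0.006 -0.007]
```

View pics/w7.png

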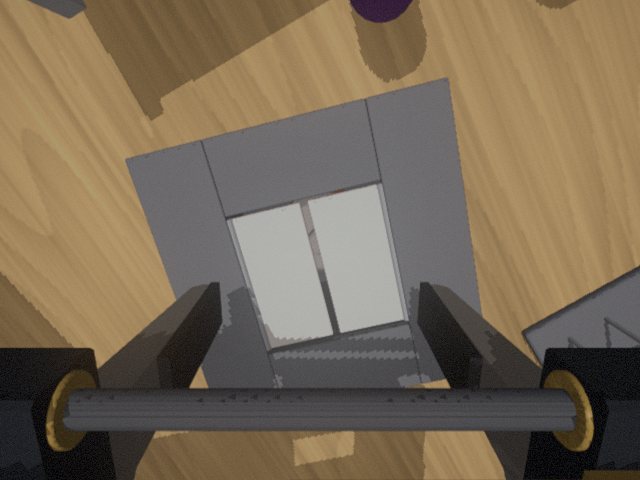

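The cup has dropped and the leaves have closed: white panels from (228,217) to (405,320), with only the thin slit open. I'll retreat and take a final check.

Emit:
{"fn": "step_arm", "kwargs": {
  "plan": [
    {"jaw": 1,"slide": [0,0,-0.4],"angular": [0,0,0]},
    {"jaw": 1,"slide": [0,0,-0.8],"angular": [0,0,0]},
    {"jaw": 1,"slide": [0,0,-0.8],"angular": [0,0,0]},
    {"jaw": 1,"slide": [0,0.8,-0.5],"angular": [0,0,0.4]},
    {"jaw": 1,"slide": [0,0.8,0],"angular": [0,0,0.4]},
    {"jaw": 1,"slide": [0,0.8,0],"angular": [0,0,0.4]},
    {"jaw": 1,"slide": [0,0.8,0],"angular": [0,0,0.4]},
    {"jaw": 1,"slide": [0,0.4,0],"angular": [0,0,0.2]},
    {"jaw": 1,"slide": [0,0,0],"angular": [0,0,0]},
    {"jaw": 1,"slide": [0,0,0],"angular": [0,0,0]}
  ]
}}

```text
time: 13.7
eef_pos: [0.382, -0.4101, 0.3398]
orientation: [0.001, 0.937, -0.348, 0.0]
ft_force: [0.1, 0.2, -0.3]
opening: 0.0916
```

```bash
python3 - <<'E'
from plant import *
import cv2
s=get_state();print(s["time"],s["eef_pos"],s["ft_force"])
t=get_image("top")["frame"];cv2.imwrite("pics/t8.png",t)
cv2.imwrite("pics/t8b.png",cv2.resize(t[195:305,370:490],None,fx=6,fy=6,interpolation=cv2.INTER_CUBIC))
E
```

```text
13.7 [ 0.3819945  -0.41013988  0.33978714] [ 0.05270811  0.2424267  -0.27553445]
```

View pics/t8.png

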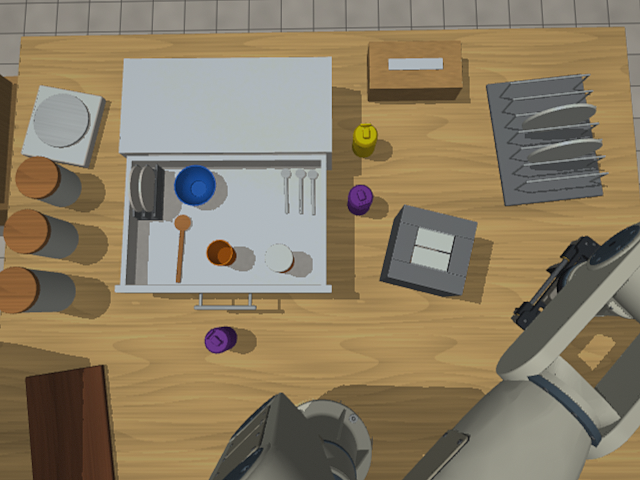

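View pics/t8b.png

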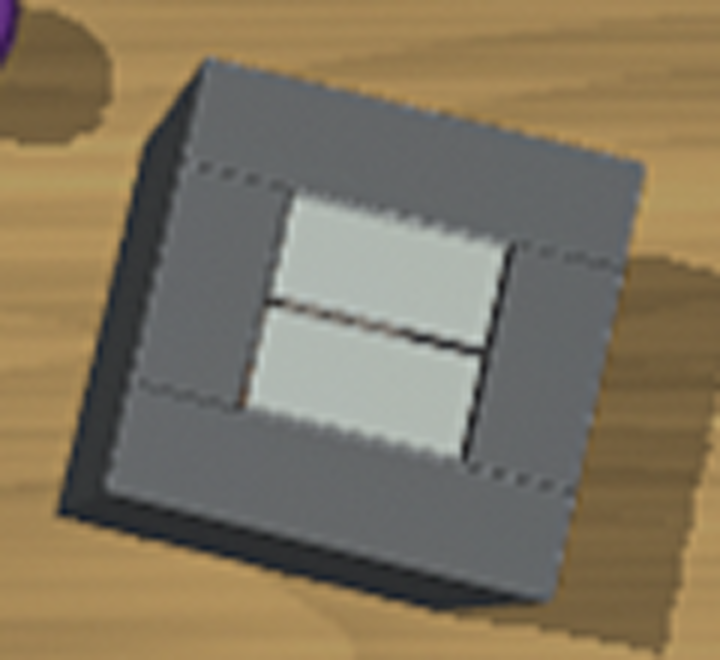

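The top view shows level leaves with the cup faintly visible below through the slit. The beaker (221,252) and pot (280,258) are where they started, and the arm is clear.

```bash
python3 -c "
from plant import *
print(finish_job())"
```

```text
the job is handed in; nothing more can be done
None
```

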